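# Feel for the release notch of a trunking lid and press its tab

### The arm

A 6-joint arm with a two-finger parallel gripper is mounted at the origin on the work surface. World frame = base frame: x ahead of the robot, y to its left, z up, the work surface at z = 0. Lengths are in m, angles in rad, forces in N, time in s.
With the tool pointing down it reaches from about 0.35 to 0.975 m from the base axis. Payload 4.9 kg.
Tool frame: the origin (TCP) lies on the centre line of the jaws, within the pads' length; the fingertips stand 11 mm ahead of it and the grasp point (between the pads) lies 8 mm behind it; z points along the fingers, y is the direction in which the jaws open and shut (so a half turn about z gives the same grasp; the last joint's range is limited). The gripper opens to 85 mm and grips with 20 to 120 N. Pads are 22 mm wide; open, the fingers measure 114 mm over their backs; the gripper's body (76 mm by 85 mm) begins 54 mm behind the grasp point. The pads swing forward as they close: fully open they stand 13 mm farther back than shut.
Start: joints at [0.994, 0.053, 1.613, -0, 1.476, -0.119], TCP at [0.276, 0.561, 0.242] pointing down, gripper open.
Joint ranges: [-3.01, 3.01], [-1.01, 2.22], [0.06, 2.58], [-1.02, 4.17], [0.09, 2.62], [-3.14, 3.14]. Speed limits (rad/s): [2.57, 2.57, 3.14, 3.14, 3.14, 3.14].

### API

Orientations are given as a rotation vector (axis times angle).
In Python, from station import ctrl gives the robot as it stands.
- The arm moves only by the tool send_rows, never from a script. Its argument "series" is a list of rows, each an object of numbers: "tx", "ty", "tz": the shift along the tool's x, y, z in cm; "wx", "wy", "wz": the turn, a rotation vector about the tool's x, y, z in rad; "jaw": the closure, from 0 (fully open) to 1 (shut). In form: [{"tx": .., "ty": .., "tz": .., "wx": .., "wy": .., "wz": .., "jaw": ..}, ...]. A call has 1 to 5 rows; each row shifts and turns the pose as measured when the row begins, along the tool's axes as they then stand; what a row does not reach is not made up. A row lasts 1/8 s, in which the tool goes at most 62.5 mm and 10.7 degrees, less where a joint would pass 70% of its speed; a pose out of reach is approached as far as the arm can. A call is refused whole if a number of a shift passes 6.25 or a number of a turn 0.188, either way. A call with a gripper value outside its range is refused whole. The fingers move at their own pace and stop on an object; "squeeze" is the grip in N (left out, the last holds). Time passes only in rows, so rows that do not move let the fingers close. It gives the time, the measured TCP pose, the force and the opening at its end, in the units of the state.
- ctrl.get_obs(): the state, without advancing time (a new reading comes with each control period).
- ctrl.get_image(name): name is "side" or "top"; returns the picture (384x512x3 uint8, red, green, blue); there is no depth.
- ctrl.camera_info(name): a dict with "mtx" (3x3 intrinsics, pixels), "k1" (the pictures are not rectified: a ray, as slopes to the right and down, at radius r is drawn at 1 + k1 r^2 times it, then the intrinsics apply), "R" (3x3) and "t" (3): a world point X has camera coordinates R X + t. Camera axes: x right, y down, z forward; pixel columns grow to the right and rows downward; lengths in m; the calibration is good to about 2 mm. A picture is of the moment at which its call begins. camera_info takes no time and is no camera call.
- ctrl.finish_job(): hands the job in, once; it reports no verdict.
The state is a dict: "t": time; "q": joint angles; "dq": joint speeds; "effort": joint torques, N m; "tool_pos": TCP position; "tool_rot": TCP orientation; "contact_force": force on the tool from outside, world axes, zero at the start; "wrist_torque": the same for the moment, N m; "opening": finger opening in m.
Only numpy, scipy, OpenCV 4.12 (cv2) and the standard library are available. Lean on these libraries where they do the work, as an engineer would, in place of code of your own. Each camera call takes 0.05 s, during which the arm holds its last target.

### The job

Put a fingertip on the front edge of the grey trunking, right by its left-hand junction box as the robot sees it, and sweep it along the edge to the right until it finds the notch. Press the release tab inside the notch fully down, so that it stays down and the white lid pops ajar, then take the hand clear. Nothing is to be picked up: the pliers, locknut, box cover and ceiling rose stay where they lie.

Things in the scene. Friction and masses are not known exactly. Their poses are not given: they have to be found in the camera images.
- run: Trunking run between two grey junction boxes on a plywood board fixed to the bench. Origin: centre of the board's underside; x across, away from the robot; y along the run, to the robot's left; z up. Board 130 (x) x 440 (y) x 12 mm. Boxes 106 x 106 mm at y = 99 to 205 and -205 to -99 mm, tops at z = 72 mm.
- edge_mid (a point): Middle of the front edge's top face, at x = -35, y = 0, z = 50 mm of the run. It is a rigid flat-topped grey rail, 28 mm wide (x), 198 mm long (y) from box to box. Its one notch, 44 mm long in y, open to the front, has its centre anywhere from y = -43 to +43 mm of this point (not given). In front is free space down to the board.
- edge_left (a point): Left end of the front edge's top face, at the corner with the left-hand junction box, mid-width of the rail; 99 mm to +y of edge_mid.
- tab (a joint): Travel of the release tab in the notch, m: 0 up, 0.006 fully down. The tab, as grey as the edge, fills the notch's length and 26 mm of its width, its flat top 10 mm below the edge's top; it goes straight down 6 mm against about 5 N of friction to a hard stop and stays where it is left. The value does not tell where the notch is.
- lid (a joint): Angle of the white lid about its far long side, rad: 0 shut, 0.15 popped ajar; driven by the tab in proportion. The lid lies behind the rail with a 3 mm gap, 53 mm wide, top 3 mm below the edge's top; its front rises 8 mm when it pops.
- rose: Black bakelite ceiling rose, round, 84 mm across, 32 mm high, loose in the blue tray (tray 200 x 270 x 35 mm, to the robot's right). Origin: centre of its underside. To be left alone.
- cover: Galvanized octagonal box cover, 96 mm across, 5 mm thick, loose in the blue tray. Origin: centre of its underside. To be left alone.
- locknut: Steel conduit locknut, 44 mm across, 6 mm thick, loose on the bench between the robot and the trunking. Origin: centre of its underside. To be left alone.
- pliers: Red-handled steel pliers lying on the bench to the left of the trunking, 185 mm long, 64 mm wide, 16 mm high. Origin: under the pivot; jaws reach 57 mm to +x, handles 128 mm to -x. To be left alone.

How it is judged:
By the outcome, as a careful person would: the job done as asked, in the order asked, and still so for the second after the job is handed in, with the robot touching nothing.
It also fails if it takes over 58 s, if anything falls off the work surface, if the arm or the gripper's body presses on something with over 40 N, if the wrist force passes 120 N, or if a joint passes its speed limit or range.

## Working session

There is one attempt and no reset: what is moved stays moved. The work goes in short steps, Python scripts to look and compute and a tool call to move; the robot and the scene stay as the last step left them, time stands still between calls to the robot, and variables do not carry over. Pictures are saved under pics/ and viewed, and the job is handed in when it is done.

Besides the shell and the picture viewer there is one more tool, called after ">>>" by a JSON object that holds its "op" and its "data". send_rows: Moves the arm, as the interface text tells. Its arguments: {"type":"object","properties":{"series":{"type":"array"},"squeeze":{"type":"number"}},"required":["series"]}

```bash
mkdir -p pics
cat > h.py <<'E'
import numpy as np,cv2
from scipy.spatial.transform import Rotation as Ro
from station import ctrl
def snap(n,f):
    im=ctrl.get_image(n); cv2.imwrite('pics/'+f,im[:,:,::-1]); return im
def proj(n,P):
    c=ctrl.camera_info(n);K=np.array(c['mtx']);X=np.atleast_2d(P)@np.array(c['R']).T+np.array(c['t'])
    s=X[:,:2]/X[:,2:];s=s*(1+c['k1']*(s**2).sum(1,keepdims=True))
    return s@K[:2,:2].T+K[:2,2]
def back(n,uv,z):
    c=ctrl.camera_info(n);K=np.array(c['mtx']);uv=np.atleast_2d(np.array(uv,float))
    d=(uv-K[:2,2])/[K[0,0],K[1,1]];s=d.copy()
    for _ in range(30): s=d/(1+c['k1']*(s**2).sum(1,keepdims=True))
    R=np.array(c['R']);o=-R.T@np.array(c['t']);r=np.c_[s,np.ones(len(s))]@R
    return o+r*((z-o[2])/r[:,2])[:,None]
E
python3 - <<'E'
from h import *
for n in('top','side'):
    snap(n,n+'0.png');c=ctrl.camera_info(n);print(n,np.round(c['mtx'],1).tolist(),c['k1'],np.round(-np.array(c['R']).T@c['t'],3))
o=ctrl.get_obs();print({k:np.round(v,3).tolist() for k,v in o.items()}); print(Ro.from_rotvec(o['tool_rot']).as_matrix().round(3))
E
```

```text
top [[440.3, 0.0, 259.1], [0.0, 440.3, 191.3], [0.0, 0.0, 1.0]] -0.09987708798181029 [ 0.306 -0.096  1.253]
side [[357.9, 0.0, 255.6], [0.0, 357.9, 187.1], [0.0, 0.0, 1.0]] -0.0903614188201859 [ 0.317 -1.009  0.774]
{'t': 0.1, 'q': [0.994, 0.053, 1.614, -0.0, 1.476, -0.119], 'dq': [0.0, -0.0, -0.004, 0.001, 0.001, 0.0], 'effort': [0.0, -39.491, -37.136, -0.0, 0.004, 0.0], 'tool_pos': [0.276, 0.56, 0.241], 'tool_rot': [-0.713, -3.059, 0.003], 'contact_force': [0.115, -0.122, 0.029], 'wrist_torque': [0.009, -0.006, 0.047], 'opening': 0.085}
[[-0.897  0.442 -0.001]
 [ 0.442  0.897 -0.002]
 [ 0.    -0.002 -1.   ]]
```

View pics/top0.png

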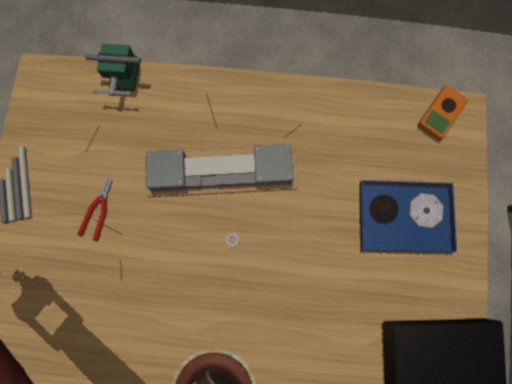

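View pics/side0.png

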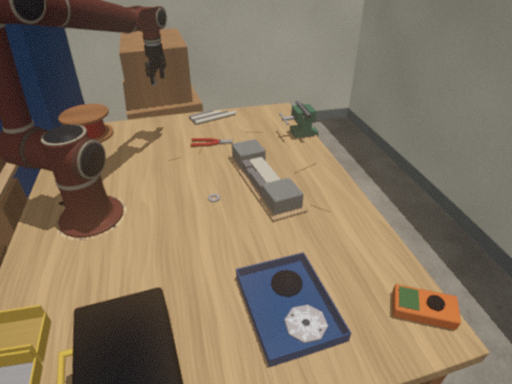

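Run:
```python
import cv2
a=cv2.imread('pics/top0.png')[135:205,135:305];cv2.imwrite('pics/t0c.png',cv2.resize(a,None,fx=4.7,fy=4.7,interpolation=cv2.INTER_CUBIC))
a=cv2.imread('pics/side0.png')[130:225,220:320];cv2.imwrite('pics/s0c.png',cv2.resize(a,None,fx=6,fy=6,interpolation=cv2.INTER_CUBIC))
```

```text
(no output)
```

View pics/t0c.png

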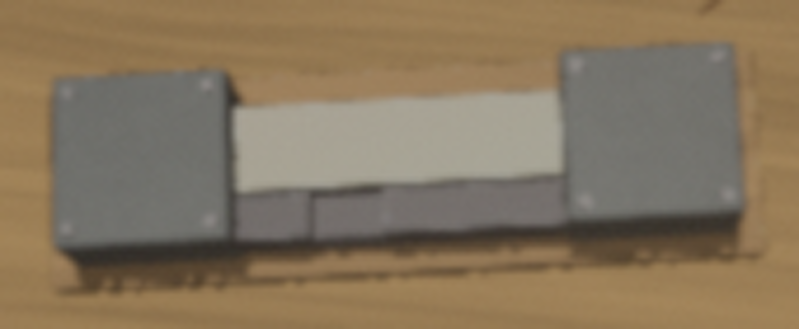

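View pics/s0c.png

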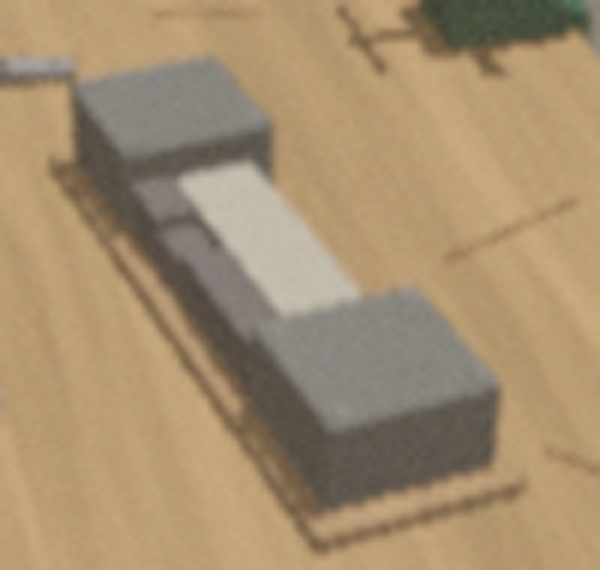

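The top view shows the run with a box at each end. The notch is near the left box, at about crop columns 310–385 (full-image columns about 201–217, row 181). The side view agrees. Next I'll fit the run pose.

```bash
cat > fit.py <<'E'
from h import *
from scipy.optimize import least_squares
f=lambda a,s,o:(np.array(a,float)+.5)/s-.5+np.array(o)
# order: box L corners (far-left, far-right, near-right, near-left as seen in top), then R box
top=f([[52,80],[226,70],[562,47],[733,43]],4.7,[135,135])
tP=np.array([[53,205,72],[53,99,72],[53,-99,72],[53,-205,72]])/1e3
top2=f([[55,246],[230,240],[567,218],[741,212]],4.7,[135,135]); 
tP2=np.array([[-53,205,72],[-53,99,72],[-53,-99,72],[-53,-205,72]])/1e3
side=f([[76,92],[210,58],[270,126],[130,160],[255,330],[415,290],[498,385],[333,430]],6,[220,130])
sP=np.array([[-53,205,72],[53,205,72],[53,99,72],[-53,99,72],[-53,-99,72],[53,-99,72],[53,-205,72],[-53,-205,72]])/1e3
def W(p,P): 
    c,s=np.cos(p[2]),np.sin(p[2]);return P@np.array([[c,-s,0],[s,c,0],[0,0,1]]).T+[p[0],p[1],0]
T=np.r_[top,top2];TP=np.r_[tP,tP2]
def r(p,w): 
    a=(proj('top',W(p,TP))-T).ravel();b=(proj('side',W(p,sP))-side).ravel()
    return np.r_[a*w[0],b*w[1]]
if __name__=='__main__':
    for w in((1,0),(0,1),(1,1)):
        s=least_squares(r,[.35,0,0],args=(w,));print(w,s.x.round(4),np.abs(s.fun).max().round(2),np.sqrt((s.fun**2).mean()).round(2))
    p=s.x;c,sn=np.cos(p[2]),np.sin(p[2])
    # notch pixels: left/right edge on top view
    n=back('top',f([[309,215],[312,192],[383,186],[384,212]],4.7,[135,135]),.05)
    print(np.round(((n-[p[0],p[1],0])@np.array([[c,-sn,0],[sn,c,0],[0,0,1]]))*1e3,1))
    for y in(99,80,0,-99):print(y,W(p,np.array([[-.036,y/1e3,.05]])).round(4))
E
python3 fit.py
```

```text
(1, 0) [0.6116 0.0491 0.153 ] 1.4 0.45
(0, 1) [0.6129 0.0423 0.1507] 1.55 0.63
(1, 1) [0.6125 0.0478 0.1529] 1.95 0.96
[[-36.   56.2  50. ]
 [-22.   54.   50. ]
 [-20.6  11.3  50. ]
 [-36.6  11.3  50. ]]
99 [[0.5618 0.1402 0.05  ]]
80 [[0.5647 0.1214 0.05  ]]
0 [[0.5769 0.0423 0.05  ]]
-99 [[ 0.592  -0.0555  0.05  ]]
```

>>> {"op": "send_rows", "data": {"series": [{"wz": -0.153, "jaw": 1}, {"wz": -0.153, "jaw": 1}, {"wz": -0.153, "jaw": 1}, {"wz": -0.15, "jaw": 1}, {"jaw": 1}], "squeeze": 40}}

```text
invalid input at $.series[0]: expected keys tx, ty, tz, wx, wy, wz, jaw
```

```bash
cat > go.py <<'E'
from h import *
import sys
pr=np.array([.6119,.0486,.153]);c,s=np.cos(pr[2]),np.sin(pr[2]);RR=np.array([[c,-s,0],[s,c,0],[0,0,1]])
def st(tgt=None):
    o=ctrl.get_obs();R=Ro.from_rotvec(o['tool_rot']).as_matrix()
    run=RR.T@(np.array(o['tool_pos'])-[pr[0],pr[1],0])
    print('t',round(o['t'],2),'run mm',(run*1e3).round(1),'F run',(RR.T@o['contact_force']).round(1),'M',np.round(o['wrist_torque'],2),'open',round(o['opening'],4),'q',np.round(o['q'],2))
    want=np.c_[-RR[:,0],RR[:,1],[0,0,-1]]
    print('rot err tool',Ro.from_matrix(R.T@want).as_rotvec().round(3))
    if tgt is not None:
        w=RR@(np.array(tgt)/1e3)+[pr[0],pr[1],0]
        print('shift cm tool',(R.T@(w-o['tool_pos'])*100).round(2))
if __name__=='__main__': st([float(x) for x in sys.argv[1:4]] if len(sys.argv)>3 else None)
E
python3 go.py -36 80 140
```

```text
t 0.1 run mm [-254.1  556.8  241.2] F run [ 0.1 -0.1  0. ] M [ 0.01 -0.01  0.05] open 0.0854 q [ 0.99  0.05  1.61 -0.    1.48 -0.12]
rot err tool [-0.002 -0.001 -0.611]
shift cm tool [-45.21 -26.53  10.16]
```

>>> {"op": "send_rows", "data": {"series": [{"tx": 0, "ty": 0, "tz": 0, "wx": 0, "wy": 0, "wz": -0.153, "jaw": 1}, {"tx": 0, "ty": 0, "tz": 0, "wx": 0, "wy": 0, "wz": -0.153, "jaw": 1}, {"tx": 0, "ty": 0, "tz": 0, "wx": 0, "wy": 0, "wz": -0.153, "jaw": 1}, {"tx": 0, "ty": 0, "tz": 0, "wx": 0, "wy": 0, "wz": -0.15, "jaw": 1}, {"tx": 0, "ty": 0, "tz": 0, "wx": 0, "wy": 0, "wz": 0, "jaw": 1}], "squeeze": 40}}

```text
t: 0.72
tool_pos: [0.275, 0.5587, 0.2374]
tool_rot: [0.265, -3.125, 0.01]
contact_force: [-1.2, -0.1, -0.4]
opening: 0.0
```

```bash
python3 go.py -36 80 140
```

```text
t 0.72 run mm [-255.3  555.5  237.4] F run [-1.2  0.1 -0.4] M [-0.02 -0.01 -0.02] open 0.0 q [ 0.99  0.06  1.62 -0.    1.48 -0.75]
rot err tool [-0.006 -0.005  0.016]
shift cm tool [-21.2  -47.84   9.91]
```

>>> {"op": "send_rows", "data": {"series": [{"tx": -2.2, "ty": -5, "tz": 0, "wx": 0, "wy": 0, "wz": 0, "jaw": 1}, {"tx": -2.2, "ty": -5, "tz": 0, "wx": 0, "wy": 0, "wz": 0, "jaw": 1}, {"tx": -2.2, "ty": -5, "tz": 0, "wx": 0, "wy": 0, "wz": 0, "jaw": 1}, {"tx": -2.2, "ty": -5, "tz": 0, "wx": 0, "wy": 0, "wz": 0, "jaw": 1}, {"tx": -2.2, "ty": -5, "tz": 0, "wx": 0, "wy": 0, "wz": 0, "jaw": 1}]}}

```text
t: 1.35
tool_pos: [0.4261, 0.3262, 0.2367]
tool_rot: [0.255, -3.125, 0.011]
contact_force: [1.7, 0.6, -0.1]
opening: 0.0002
```

>>> {"op": "send_rows", "data": {"series": [{"tx": -2.2, "ty": -5, "tz": 0, "wx": 0, "wy": 0, "wz": 0, "jaw": 1}, {"tx": -2.2, "ty": -5, "tz": 0, "wx": 0, "wy": 0, "wz": 0, "jaw": 1}, {"tx": -2.2, "ty": -5, "tz": 0, "wx": 0, "wy": 0, "wz": 0, "jaw": 1}, {"tx": -2.2, "ty": -5, "tz": 2, "wx": 0, "wy": 0, "wz": 0, "jaw": 1}, {"tx": 0, "ty": 0, "tz": 2, "wx": 0, "wy": 0, "wz": 0, "jaw": 1}]}}

```text
t: 1.98
tool_pos: [0.5497, 0.1329, 0.1984]
tool_rot: [0.226, -3.133, 0.011]
contact_force: [-0.6, 1.3, -0.4]
opening: -0.0002
```

```bash
python3 go.py -36 80 100
```

```text
t 1.98 run mm [-48.7  92.8 198.4] F run [-0.4  1.4 -0.4] M [ 0.03 -0.    0.03] open -0.0002 q [ 0.11 -0.06  1.8  -0.01  1.4  -1.6 ]
rot err tool [-0.007 -0.001 -0.009]
shift cm tool [-1.29 -1.2   9.85]
```

>>> {"op": "send_rows", "data": {"series": [{"tx": -1.3, "ty": -1.2, "tz": 3, "wx": 0, "wy": 0, "wz": 0, "jaw": 1}, {"tx": 0, "ty": 0, "tz": 4, "wx": 0, "wy": 0, "wz": 0, "jaw": 1}, {"tx": 0, "ty": 0, "tz": 2, "wx": 0, "wy": 0, "wz": 0, "jaw": 1}, {"tx": 0, "ty": 0, "tz": 0, "wx": -0.007, "wy": 0, "wz": -0.008, "jaw": 1}, {"tx": 0, "ty": 0, "tz": 0, "wx": 0, "wy": 0, "wz": 0, "jaw": 1}]}}

```text
t: 2.6
tool_pos: [0.561, 0.1253, 0.1026]
tool_rot: [0.228, -3.127, -0.004]
contact_force: [0.8, -0.6, 0.1]
opening: 0.0001
```

```bash
cat > look.py <<'E'
from go import *
k=sys.argv[1]; tgt=[float(x) for x in sys.argv[2:5]]
a=snap('top',f't{k}.png')[:,:,::-1][130:210,135:305];b=snap('side',f's{k}.png')[:,:,::-1][110:225,200:320]
a=cv2.resize(a,(765,360),interpolation=2);b=cv2.resize(b,(600,575),interpolation=2)
cv2.imwrite(f'pics/tc{k}.png',a);cv2.imwrite(f'pics/sc{k}.png',b)
st(tgt)
E
python3 look.py 1 -36 80 75
```

```text
t 2.7 run mm [-38.4  83.3 103. ] F run [-0.1  0.1  1.4] M [ 0.04 -0.03  0.02] open -0.0001 q [ 0.09  0.07  1.84  0.    1.24 -1.63]
rot err tool [ 0.003 -0.005 -0.007]
shift cm tool [-0.25 -0.34  2.8 ]
```

View pics/sc1.png

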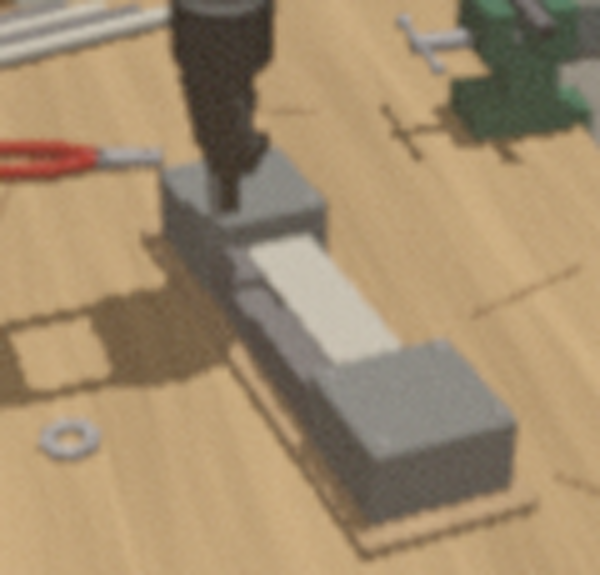

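View pics/tc1.png

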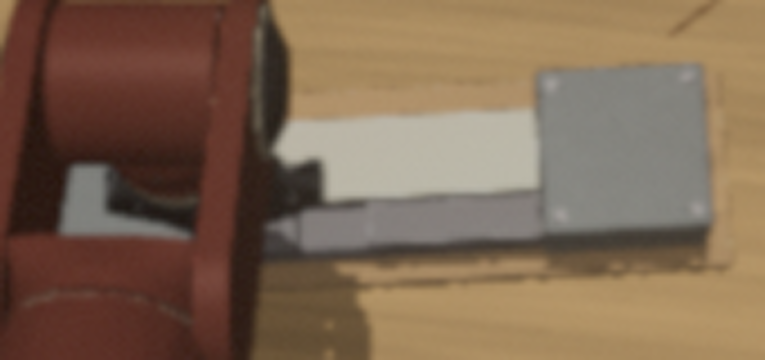

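The fingertips are shut and hang above the left end of the rail. In the side crop the tip is at about (225,208) with the left box behind it. Descending now.

>>> {"op": "send_rows", "data": {"series": [{"tx": -0.2, "ty": -0.4, "tz": 1.5, "wx": 0, "wy": 0, "wz": 0, "jaw": 1}, {"tx": 0, "ty": 0, "tz": 1.2, "wx": 0, "wy": 0, "wz": 0, "jaw": 1}, {"tx": 0, "ty": 0, "tz": 0.5, "wx": 0, "wy": 0, "wz": 0, "jaw": 1}, {"tx": 0, "ty": 0, "tz": 0, "wx": 0, "wy": 0, "wz": -0.006, "jaw": 1}]}}

```text
t: 3.2
tool_pos: [0.5648, 0.1214, 0.0704]
tool_rot: [0.238, -3.13, -0.004]
contact_force: [-0.5, 0.1, 0.3]
opening: 0.0
```

```bash
python3 go.py -36 79 61
```

```text
t 3.2 run mm [-35.4  79.2  70.4] F run [-0.5  0.2  0.3] M [ 0.04 -0.01  0.04] open 0.0 q [ 0.08  0.11  1.85  0.    1.18 -1.64]
rot err tool [ 0.003 -0.003 -0.001]
shift cm tool [ 0.05 -0.02  0.94]
```

>>> {"op": "send_rows", "data": {"series": [{"tx": 0, "ty": 0, "tz": 0.4, "wx": 0, "wy": 0, "wz": 0, "jaw": 1}, {"tx": 0, "ty": 0, "tz": 0.3, "wx": 0, "wy": 0, "wz": 0, "jaw": 1}, {"tx": 0, "ty": 0, "tz": 0.1, "wx": 0, "wy": 0, "wz": 0, "jaw": 1}]}}

```text
t: 3.58
tool_pos: [0.5652, 0.1215, 0.0624]
tool_rot: [0.238, -3.131, -0.004]
contact_force: [-0.6, 0.5, 0.1]
opening: -0.0
```

>>> {"op": "send_rows", "data": {"series": [{"tx": 0, "ty": 0, "tz": 0.15, "wx": 0, "wy": 0, "wz": 0, "jaw": 1}]}}

```text
t: 3.7
tool_pos: [0.5654, 0.1216, 0.061]
tool_rot: [0.238, -3.131, -0.004]
contact_force: [0.0, 0.4, 2.1]
opening: -0.0003
```

```bash
python3 look.py 2 -36 79 61
```

```text
t 3.8 run mm [-34.8  79.2  61.2] F run [0.  0.3 0.5] M [-0.03 -0.    0.01] open 0.0004 q [ 0.08  0.12  1.86  0.    1.16 -1.64]
rot err tool [ 0.003 -0.001 -0.001]
shift cm tool [ 0.12 -0.02  0.02]
```

View pics/sc2.png

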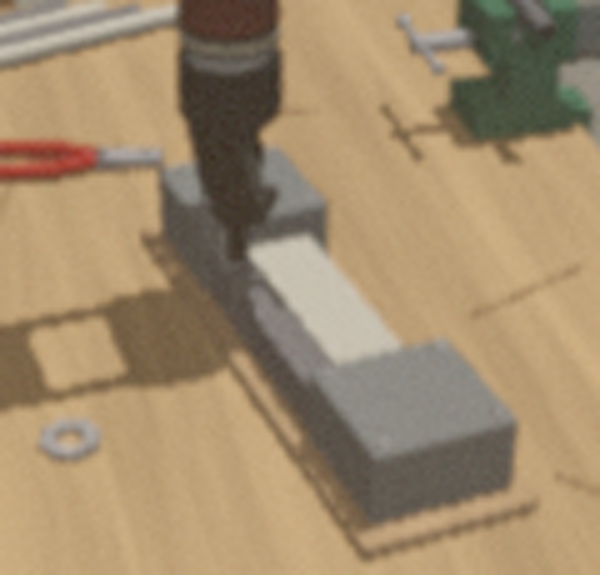

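The tip has just reached the rail top, with a reaction of about 2 N. I'll nudge it closer to the box and make firm contact.

>>> {"op": "send_rows", "data": {"series": [{"tx": 0.1, "ty": 0.3, "tz": 0.05, "wx": 0, "wy": 0, "wz": 0, "jaw": 1}]}}

```text
t: 3.92
tool_pos: [0.5644, 0.1241, 0.0611]
tool_rot: [0.238, -3.132, -0.003]
contact_force: [0.1, -1.9, 2.2]
opening: 0.0
```

>>> {"op": "send_rows", "data": {"series": [{"tx": 0, "ty": 0.3, "tz": 0.1, "wx": 0, "wy": 0, "wz": 0, "jaw": 1}]}}

```text
t: 4.05
tool_pos: [0.5646, 0.1267, 0.061]
tool_rot: [-0.238, 3.132, 0.001]
contact_force: [-0.3, -4.1, 6.8]
opening: -0.0001
```

```bash
python3 go.py -36 85 61
```

```text
t 4.05 run mm [-34.8  84.4  61. ] F run [-0.9 -4.   6.8] M [-0.7   0.14  0.03] open -0.0001 q [ 0.09  0.12  1.86  0.    1.16 -1.63]
rot err tool [ 0.     0.001 -0.001]
shift cm tool [0.12 0.06 0.  ]
```

>>> {"op": "send_rows", "data": {"series": [{"tx": 0.05, "ty": -0.5, "tz": 0.1, "wx": 0, "wy": 0, "wz": 0, "jaw": 1}, {"tx": 0.05, "ty": -0.5, "tz": 0.1, "wx": 0, "wy": 0, "wz": 0, "jaw": 1}, {"tx": 0, "ty": -0.5, "tz": 0.1, "wx": 0, "wy": 0, "wz": 0, "jaw": 1}]}}

```text
t: 4.42
tool_pos: [0.5678, 0.1148, 0.0611]
tool_rot: [-0.238, 3.127, 0.011]
contact_force: [-1.3, 2.6, 5.9]
opening: 0.0003
```

```bash
python3 go.py -36 34 61
```

```text
t 4.42 run mm [-33.5  72.1  61.1] F run [-0.9  2.8  5.9] M [0.55 0.16 0.04] open 0.0003 q [ 0.07  0.12  1.86  0.01  1.15 -1.66]
rot err tool [ 0.006  0.006 -0.001]
shift cm tool [ 0.24 -3.81 -0.02]
```

>>> {"op": "send_rows", "data": {"series": [{"tx": 0.15, "ty": -0.5, "tz": 0.1, "wx": 0.004, "wy": 0.004, "wz": 0, "jaw": 1}, {"tx": 0.15, "ty": -0.5, "tz": 0.1, "wx": 0.003, "wy": 0.003, "wz": 0, "jaw": 1}, {"tx": 0.1, "ty": -0.5, "tz": 0.1, "wx": 0, "wy": 0, "wz": 0, "jaw": 1}]}}

```text
t: 4.8
tool_pos: [0.5686, 0.1017, 0.0611]
tool_rot: [-0.238, 3.127, 0.008]
contact_force: [0.2, 2.7, 5.2]
opening: -0.0001
```

```bash
python3 go.py -36 34 61
```

```text
t 4.8 run mm [-34.7  59.1  61.1] F run [0.6 2.6 5.2] M [0.53 0.1  0.02] open -0.0001 q [ 0.05  0.12  1.86  0.01  1.15 -1.68]
rot err tool [ 0.004  0.006 -0.001]
shift cm tool [ 0.12 -2.51 -0.  ]
```

>>> {"op": "send_rows", "data": {"series": [{"tx": 0.1, "ty": -0.4, "tz": 0.1, "wx": 0.003, "wy": 0.004, "wz": 0, "jaw": 1}, {"tx": 0.1, "ty": -0.4, "tz": 0.1, "wx": 0, "wy": 0.003, "wz": 0, "jaw": 1}, {"tx": 0.1, "ty": -0.4, "tz": 0.1, "wx": 0, "wy": 0, "wz": 0, "jaw": 1}]}}

```text
t: 5.18
tool_pos: [0.5696, 0.0918, 0.061]
tool_rot: [-0.237, 3.128, 0.012]
contact_force: [0.4, 3.3, 5.3]
opening: -0.0003
```

```bash
python3 go.py -36 34 61
```

```text
t 5.17 run mm [-35.2  49.2  61. ] F run [0.9 3.2 5.3] M [0.66 0.08 0.04] open -0.0003 q [ 0.03  0.12  1.86  0.01  1.15 -1.7 ]
rot err tool [ 0.007  0.005 -0.002]
shift cm tool [ 0.07 -1.52 -0.02]
```

>>> {"op": "send_rows", "data": {"series": [{"tx": 0.05, "ty": -0.4, "tz": 0.1, "wx": 0, "wy": 0, "wz": 0, "jaw": 1}, {"tx": 0.05, "ty": -0.4, "tz": 0.1, "wx": 0, "wy": 0, "wz": 0, "jaw": 1}]}}

```text
t: 5.42
tool_pos: [0.5695, 0.0836, 0.0584]
tool_rot: [-0.238, 3.128, 0.012]
contact_force: [1.0, -0.8, -0.3]
opening: -0.0001
```

```bash
python3 go.py -36 34 61
```

```text
t 5.42 run mm [-36.6  41.   58.4] F run [ 0.8 -1.  -0.3] M [ 0.01  0.04 -0.01] open -0.0001 q [ 0.01  0.12  1.87  0.01  1.15 -1.71]
rot err tool [ 0.007  0.005 -0.001]
shift cm tool [-0.06 -0.7  -0.27]
```

The contact force fell to zero and the tip is dropping below rail level, so it has found the notch, as the camera predicted. I'll centre it and go down to the tab.

>>> {"op": "send_rows", "data": {"series": [{"tx": -0.05, "ty": -0.4, "tz": 0, "wx": 0.004, "wy": 0.003, "wz": 0, "jaw": 1}, {"tx": 0, "ty": -0.2, "tz": 0.2, "wx": 0.002, "wy": 0.002, "wz": 0, "jaw": 1}, {"tx": 0, "ty": 0, "tz": 0.3, "wx": 0, "wy": 0, "wz": 0, "jaw": 1}, {"tx": 0, "ty": 0, "tz": 0.1, "wx": 0, "wy": 0, "wz": 0, "jaw": 1}]}}

```text
t: 5.92
tool_pos: [0.5698, 0.0766, 0.0508]
tool_rot: [0.236, -3.129, -0.0]
contact_force: [-2.6, -0.9, 4.8]
opening: -0.0004
```

```bash
python3 look.py 3 -36 34 51
```

```text
t 6.03 run mm [-37.3  34.1  50.8] F run [-0.7  0.6  1.7] M [-0.07  0.24 -0.03] open -0.0003 q [ 0.    0.13  1.87 -0.    1.14 -1.72]
rot err tool [ 0.    -0.003 -0.002]
shift cm tool [-0.13 -0.01 -0.02]
```

View pics/sc3.png

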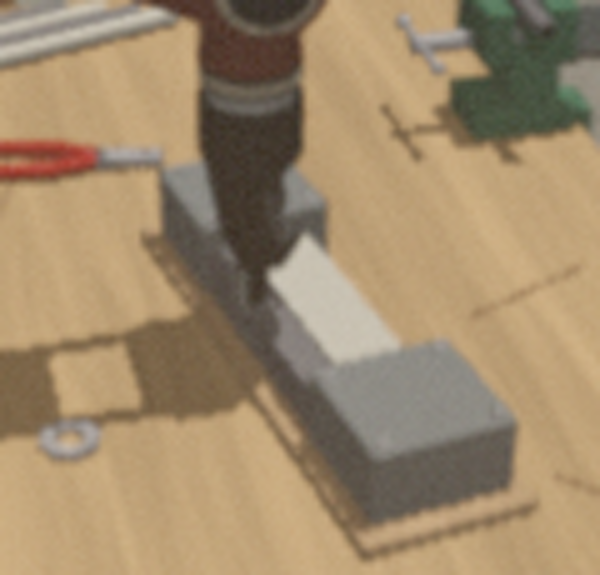

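>>> {"op": "send_rows", "data": {"series": [{"tx": 0, "ty": 0, "tz": 0.3, "wx": 0, "wy": 0, "wz": 0, "jaw": 1}, {"tx": 0, "ty": 0, "tz": 0.3, "wx": 0, "wy": 0, "wz": 0, "jaw": 1}]}}

```text
t: 6.28
tool_pos: [0.57, 0.0767, 0.0459]
tool_rot: [0.237, -3.129, 0.0]
contact_force: [-3.5, -0.2, 5.7]
opening: 0.0001
```

>>> {"op": "send_rows", "data": {"series": [{"tx": 0, "ty": 0, "tz": 0.3, "wx": 0, "wy": 0, "wz": 0, "jaw": 1}]}}

```text
t: 6.4
tool_pos: [0.5701, 0.0766, 0.0447]
tool_rot: [0.238, -3.128, 0.001]
contact_force: [-10.7, -0.5, 21.7]
opening: 0.0003
```

```bash
python3 go.py -36 34 44.8
```

```text
t 6.4 run mm [-37.1  34.1  44.7] F run [-10.7   1.1  21.7] M [-0.18  1.75  0.05] open 0.0003 q [ 0.    0.14  1.87 -0.    1.13 -1.72]
rot err tool [-0.    -0.005 -0.001]
shift cm tool [-0.11 -0.01 -0.01]
```

That's a hard stop after 6.1 mm of travel, at 22 N. I'll hold one short press more and then retract straight up.

>>> {"op": "send_rows", "data": {"series": [{"tx": 0, "ty": 0, "tz": 0.3, "wx": 0, "wy": 0, "wz": 0, "jaw": 1}]}}

```text
t: 6.52
tool_pos: [0.5701, 0.0766, 0.0447]
tool_rot: [0.238, -3.126, 0.001]
contact_force: [-12.6, -1.0, 24.2]
opening: -0.0001
```

>>> {"op": "send_rows", "data": {"series": [{"tx": 0, "ty": 0, "tz": -0.5, "wx": 0, "wy": 0, "wz": 0, "jaw": 1}, {"tx": 0.05, "ty": 0, "tz": -1.5, "wx": 0, "wy": 0, "wz": 0, "jaw": 1}, {"tx": 0, "ty": 0, "tz": -4, "wx": 0, "wy": 0, "wz": 0, "jaw": 1}, {"tx": 0, "ty": 0, "tz": -5, "wx": 0, "wy": 0, "wz": 0, "jaw": 1}, {"tx": 0, "ty": 0, "tz": -5, "wx": 0, "wy": 0, "wz": 0, "jaw": 1}]}}

```text
t: 7.15
tool_pos: [0.5677, 0.0771, 0.2048]
tool_rot: [0.238, -3.117, -0.0]
contact_force: [0.6, -0.3, 0.7]
opening: 0.0001
```

>>> {"op": "send_rows", "data": {"series": [{"tx": 3, "ty": 5, "tz": 0, "wx": 0, "wy": 0, "wz": 0, "jaw": 1}, {"tx": 3, "ty": 5, "tz": 0, "wx": 0, "wy": 0, "wz": 0, "jaw": 1}, {"tx": 3, "ty": 5, "tz": 0, "wx": 0, "wy": 0, "wz": 0, "jaw": 1}, {"tx": 3, "ty": 5, "tz": 0, "wx": 0, "wy": 0, "wz": 0, "jaw": 1}, {"tx": 0, "ty": 0, "tz": 0, "wx": 0, "wy": 0, "wz": 0, "jaw": 1}]}}

```text
t: 7.78
tool_pos: [0.4191, 0.2618, 0.2162]
tool_rot: [-0.235, 3.129, 0.005]
contact_force: [0.5, 0.1, -1.0]
opening: 0.0
```

```bash
python3 look.py 4 -36 34 51
```

```text
t 7.88 run mm [-156.4  237.8  216.2] F run [0.5 0.1 1. ] M [-0.05 -0.08  0.02] open 0.0001 q [ 0.4  -0.25  1.94  0.    1.45 -1.32]
rot err tool [ 0.002  0.004 -0.007]
shift cm tool [-12.1  -20.33  16.53]
```

View pics/sc4.png

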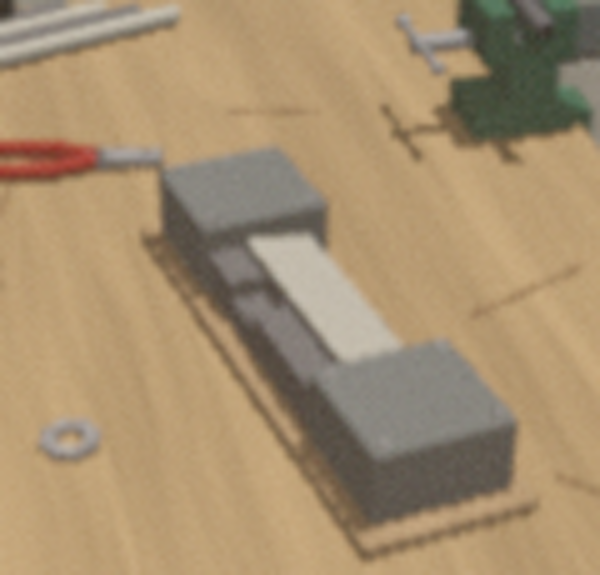

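View pics/tc4.png

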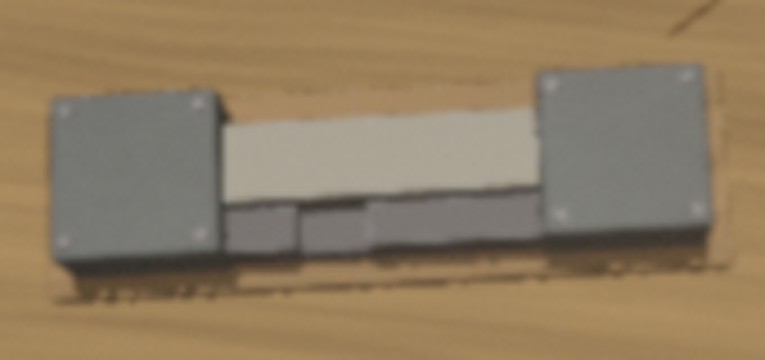

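View pics/s4.png

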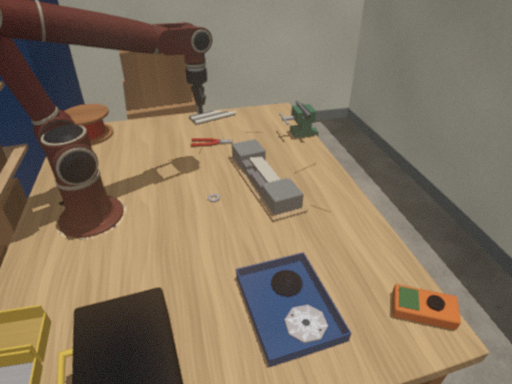

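The hand is clear. In the side crop the notch is deeper at (245,295), and the lid's front edge is darker. I'll compare the lid edge before and after in numbers.

```bash
python3 - <<'E'
from go import *
def W(p): return RR@(np.array(p)/1e3)+[pr[0],pr[1],0]
for n in('side','top'):
    a=cv2.imread(f'pics/{n}0.png').astype(float);b=cv2.imread(f'pics/{n}4.png').astype(float)
    for y in(0,-30,-60):
        e0=proj(n,W([-18,y,47]))[0];e1=proj(n,W([-18,y,55]))[0]; far=proj(n,W([10,y,47]))[0];near=proj(n,W([-40,y,50]))[0]
        t=np.linspace(0,1,400)[:,None];L=(near+(far-near)*t).astype(np.float32)
        s=[cv2.remap(cv2.GaussianBlur(i,(0,0),.7)[:,:,1].astype(np.float32),L[:,0],L[:,1],cv2.INTER_LINEAR).ravel() for i in(a,b)]
        d=np.linalg.norm(far-near); u=(far-near)/d
        pos=[np.argmax(x>130)*d/400 for x in s]
        print(n,y,'edge px before/after',np.round(pos,2),'expected shift',round(float((e1-e0)@u),2))
E
python3 -c "
import cv2,numpy as np
o=[cv2.resize(cv2.imread(f'pics/side{k}.png' if k==0 else 'pics/s4.png')[150:205,235:295],(390,358),interpolation=2) for k in(0,4)]
cv2.imwrite('pics/cmp.png',np.hstack(o))"
```

```text
[ WARN:0@0.405] global loadsave.cpp:275 findDecoder imread_('pics/side4.png'): can't open/read file: check file path/integrity
Traceback (most recent call last):
AttributeError: 'NoneType' object has no attribute 'astype'
```

View pics/cmp.png

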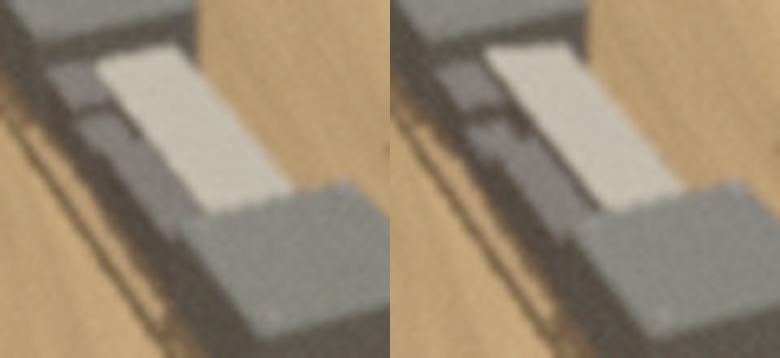

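```bash
python3 -c "
from h import *
print(ctrl.finish_job())"
```

```text
the job is handed in; nothing more can be done
None
```

The release tab is fully down and staying down, the white lid has popped ajar, and the hand is clear. I handed the job in at about 8 s of the 58 s allowed.

**What I did:**
- I set the shut fingertips on the front edge right by the left junction box, with about 7 N of contact.
- I swept them right along the edge at about 5–6 N. The contact force vanished and the tip began to drop at about y = 41 mm of the run, where the camera had placed the notch.
- I centred the tip in the notch and pressed the tab to its hard stop. It travelled 6.1 mm and took up to 24 N, or 27 N counting the sideways force.
- I then lifted straight up and moved the hand away to the upper left.

**Last checks:**
- **Lid:** the before and after side views show its front corner raised by about 2.6 pixels, with a dark front face now visible. By a rough estimate, 8 mm of lift would show as about 2 pixels.
- **Tab:** the notch looks deeper in the same views.
- **Hand and loose items:** the contact force was about zero with the hand clear. The pliers, locknut, cover and rose look unmoved in the last side view.

**What failed or disagreed:**
- My script to measure the lid edge in pixels stopped on a wrong file name, so the lid check is by eye from the two pictures.
- The two cameras disagreed by about 7 mm on the run's y position. I relied mainly on the top view, and the notch turned up where it predicted.

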